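# Drift the mirror slide into line

### The arm

A 6-joint arm with a two-finger parallel gripper is mounted at the origin on the work surface. World frame = base frame: x ahead of the robot, y to its left, z up, the work surface at z = 0. Lengths are in m, angles in rad, forces in N, time in s.
With the tool pointing down it reaches from about 0.4 to 0.825 m from the base axis. Payload 7 kg.
Tool frame: the origin (TCP) lies between the finger pads; the fingertips stand arm.nose_length ahead of it and the grasp point (between the pads) is the TCP (arm.nose_length is the distance from the TCP to the fingertips, in m); x points along the fingers, z is the direction in which the jaws open and shut, and the axes are right-handed (so a half turn about x gives the same grasp; the last joint's range is limited). The gripper opens to 88 mm and grips with 3 to 60 N. Pads are 19 mm wide; open, the fingers measure 130 mm over their backs; the gripper's body (78 mm by 193 mm) begins 47 mm behind the grasp point.
Start: joints at [-0.978, 0.359, 0.012, 0, -1.224, -0.288], TCP at [0.203, -0.644, 0.246] pointing down, gripper open.
Joint ranges: [-3.07, 3.07], [-1.43, 2.12], [-1.02, 1.25], [-3.03, 1.67], [-3.05, -0], [-3.03, 3.03]. Speed limits (rad/s): [2.39, 2.39, 3.01, 3.14, 3.14, 3.14].

### API

Orientations are given as [roll, pitch, yaw] about the fixed x, y, z axes, in that order (R = Rz(yaw) Ry(pitch) Rx(roll)).
In Python, from station import arm, viewer, spotter gives the robot as it stands.
- The arm moves only by the shell command python3 -m handwheel 'ROWS' [FORCE]. ROWS is a JSON object of lists of equal length, an entry for each row: "gripper": the gripper command: -1 is shut, 1 is fully open, values between are in proportion; "travel": the shift along the world's x, y, z each as a share of 500 mm, from -1 to 1, a list of three; "spin": the turn about the world's z as a share of 45 degrees, from -1 to 1. A call has 1 to 20 rows; each row is the pose to reach, as a shift and turn from the pose commanded when the call began; what a row does not reach only later rows make up. A row lasts 1/10 s, in which the tool goes at most 50 mm and 8.59 degrees, less where a joint would pass 70% of its speed; a pose out of reach is approached as far as the arm can. A call with a number of a shift or a turn outside -1 to 1 is refused whole. A call with a gripper value outside its range is refused whole. The fingers move at their own pace and stop on an object; FORCE is the grip in N (left out, the last holds). Time passes only in rows, so rows that repeat a pose let the fingers close. It gives the time, the measured TCP pose, the force and the opening at its end, in the units of the state.
- arm.get_state(): the state, without advancing time (a new reading comes with each control period).
- viewer.grab_frame(name): name is "scene" or "side" or "wrist"; returns a dict with "pixels" (400x640x3 uint8, blue, green, red), "fx", "fy", "cx", "cy" (pixels), "eye" and "attitude" of the camera in the world. Camera axes: x right, y down, z forward; pixel columns grow to the right and rows downward; lengths in m; the calibration is good to about 2 mm. A picture is of the moment at which its call begins. There is no depth.
- arm.job_done(): hands the job in, once; it reports no verdict.
Trained networks look in the newest picture that a camera, given by its name, has taken for a name from the list of things; names that differ only in an ending like _2 or _b are one class to them, and where a whole thing is asked for, a point or a joint stands for the part that bears it (a point fixed in the world has none). Each returns a list of dicts, best first, with "conf" (0 to 1); they miss things now and then, are a little off and sometimes report something else, mostly with a low value. They report only what shows in the picture. A call takes as long as a camera call. They do not tell look-alikes from the thing itself.
- spotter.spot_in(camera, label): "rect" ([left, top, right, bottom] in pixels, round what is visible of it).
- spotter.tip_of(camera, label): "at" ([column, row] in pixels: a listed point, or the origin of a listed thing).
The state is a dict: "t": time; "q": joint angles; "qd": joint speeds; "joint_efforts": joint torques, N m; "eef_pos": TCP position; "ee_rot": TCP orientation; "force": force on the tool from outside, world axes, zero at the start; "moment": the same for the moment, N m; "width": finger opening in m.
Only numpy, scipy, OpenCV 4.12 (cv2) and the standard library are available. Lean on these libraries where they do the work, as an engineer would, in place of code of your own. Each camera call takes 0.05 s, during which the arm holds its last target.

### The job

On the optical table, the mirror's sliding plate sits a little out of line with the hole in its raised base. Take the tapered drift pin from the pin rack and push it down through both holes until its collar rests on the sliding plate, so that the taper itself pulls the plate into line (do not shove the plate over first), and leave the pin there.

Things in the scene. Friction and masses are not known exactly. Their poses are not given: they have to be found in the camera images.
- drift: Steel drift pin hanging upright by its collar in a 3-hole aluminium rack (top 100 mm up, holes 80 mm apart; any hole); the only pin that tapers, with the tallest handle. Origin: centre of collar underside, z up. Collar D42 to z=8 mm, round handle D26 to z=54; below, shank D29 to z=-30, then even taper to a D8 tip at z=-80. 0.22 kg. Beside it: a straight D29 pin, a D14 rod.
- base_hole (a point): Centre of the D32 mm through hole at the top face of the fixture's dark base plate, 90 mm above the table. Plate 15 mm thick, free below down to the table. z up, y along the slide's travel toward the mirror end. Guide rails as high as the sliding plate run along y, 36 mm either side of the hole.
- slide_hole (a point): Centre of the D32 mm through hole at the top face of the aluminium sliding plate (12 mm thick, 70 mm wide), which lies on the base plate; top 102 mm above the table. Axes as base_hole. In line, it is exactly 12 mm above base_hole. A black mirror mount on the plate, 60 mm tall above its top, starts 105 mm from the hole toward +y.
- slide (a joint): Position (m) of the sliding plate along base_hole's y: 0 = holes in line, positive = shifted toward the mirror end. Starts 0.007 to 0.010. Stiff: about 8 N moves it and it stays where left; stops at +-0.012. Pushing the taper down to shift it takes about 3 to 10 N; once pinned it ends within about 3 mm of 0, the play in the holes.
Things that resemble listed ones, but are neither listed nor needed, are in the scene too. Leave any orange look-alike of the drift alone.

How it is judged:
By the outcome, as a careful person would: the job done as asked, in the order asked, and still so for the second after the job is handed in, with the robot touching nothing.
It also fails if it takes over 42 s, if anything falls off the work surface, if the arm or the gripper's body presses on something with over 40 N, if the wrist force passes 120 N, or if a joint passes its speed limit or range.

## Working session

There is one attempt and no reset: what is moved stays moved. The work goes in short steps, Python scripts to look and compute and a shell command to move; the robot and the scene stay as the last step left them, time stands still between calls to the robot, and variables do not carry over. Pictures are saved under pics/ and viewed, and the job is handed in when it is done.

```bash
ls; mkdir -p pics
cat > h.py <<'E'
import numpy as np, cv2
from scipy.spatial.transform import Rotation as R
from station import arm, viewer, spotter
def grab(n,save=None):
    f=viewer.grab_frame(n)
    if save: cv2.imwrite(f'pics/{save}.png',f['pixels'])
    return f
def Rm(f):
    a=np.array(f['attitude'])
    return a if a.shape==(3,3) else R.from_euler('xyz',a).as_matrix()
def ray(f,uv):
    d=Rm(f)@np.array([(uv[0]-f['cx'])/f['fx'],(uv[1]-f['cy'])/f['fy'],1]); return np.array(f['eye']),d
def at_z(f,uv,z):
    e,d=ray(f,uv); return e+d*(z-e[2])/d[2]
def proj(f,p):
    c=Rm(f).T@(np.array(p)-np.array(f['eye'])); return c[:2]/c[2]*[f['fx'],f['fy']]+[f['cx'],f['cy']]
E
python3 - <<'E'
from h import *
s=arm.get_state(); print({k:np.round(v,4) for k,v in s.items()}, arm.nose_length)
for n in ['scene','side','wrist']:
    f=grab(n,n+'0'); print(n,f['fx'],f['cx'],f['cy'],f['eye'],f['attitude'])
    for l in ['drift','base_hole','slide_hole']:
        for r in spotter.tip_of(n,l)[:4]: print(l,np.round(r['at'],1),round(r['conf'],2))
    for r in spotter.spot_in(n,'drift')[:4]: print('rect',np.round(r['rect']),round(r['conf'],2))
print(arm.get_state()['t'])
E
```

```text
pics
{'t': np.float64(0.0), 'q': array([-9.7790e-01,  3.5940e-01,  1.1000e-02, -3.0000e-04, -1.2241e+00,
       -2.8810e-01]), 'qd': array([-0.0007, -0.0003, -0.0016,  0.0002,  0.0007,  0.0018]), 'joint_efforts': array([ 5.00000e-04, -5.82720e+01,  2.93052e+01,  6.99740e+00,
        6.70000e-03, -2.00000e-04]), 'eef_pos': array([ 0.2024, -0.6434,  0.2446]), 'ee_rot': array([0.0987, 1.5691, 1.9742]), 'force': array([ 0.1229, -0.3662, -0.7469]), 'moment': array([-0.0382,  0.0025,  0.0055]), 'width': np.float64(0.0876)} 0.019
scene 372.7752147674303 320.6627250784539 199.2103837290757 [ 0.88576475 -0.46657245  0.54901395] [-2.19286998 -0.02086594  0.78094072]
drift [195.1 269.7] 0.88
drift [207.3 303.9] 0.71
base_hole [427.9 178.2] 0.91
slide_hole [431.9 179.6] 0.74
rect [183. 239. 207. 279.] 0.8
rect [189. 275. 220. 336.] 0.68
side 375.4943516320792 325.27602648168613 202.5673593852847 [0.46878713 0.4788091  0.68517706] [-2.36315704  0.00405278 -3.08709782]
drift [364.3 156.2] 0.84
drift [326.4 144.4] 0.49
base_hole [280.  342.9] 0.85
slide_hole [271.7 344.9] 0.8
rect [320. 124. 337. 145.] 0.69
rect [356. 135. 368. 180.] 0.69
wrist 292.7891067288044 316.6392969696552 204.51833620666528 [ 0.12476731 -0.66824597  0.38475845] [2.83963248e+00 7.33251700e-04 1.87648198e+00]
0.75
```

View pics/scene0.png

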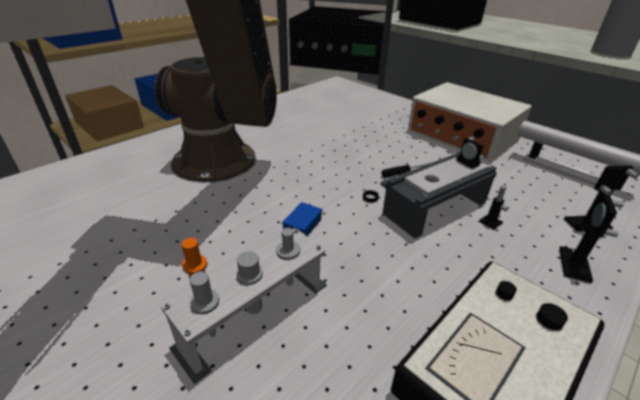

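View pics/side0.png

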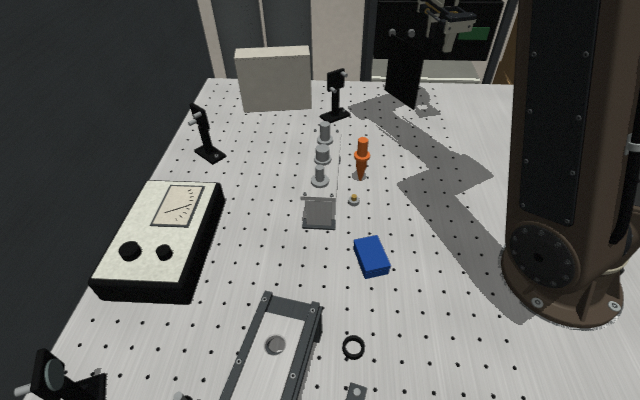

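View pics/wrist0.png

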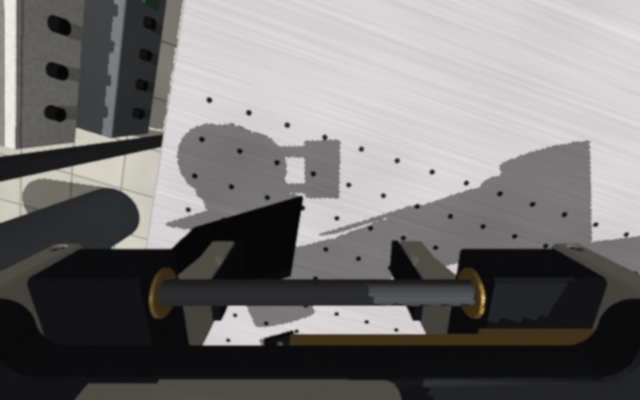

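Run:
```python
import cv2
a=cv2.imread('pics/scene0.png')[200:350,130:290]; b=cv2.imread('pics/side0.png')[110:230,290:450]
cv2.imwrite('pics/ca.png',cv2.resize(a,None,fx=4,fy=4,interpolation=3)); cv2.imwrite('pics/cb.png',cv2.resize(b,None,fx=4,fy=4,interpolation=3))
```

```text
(no output)
```

View pics/ca.png

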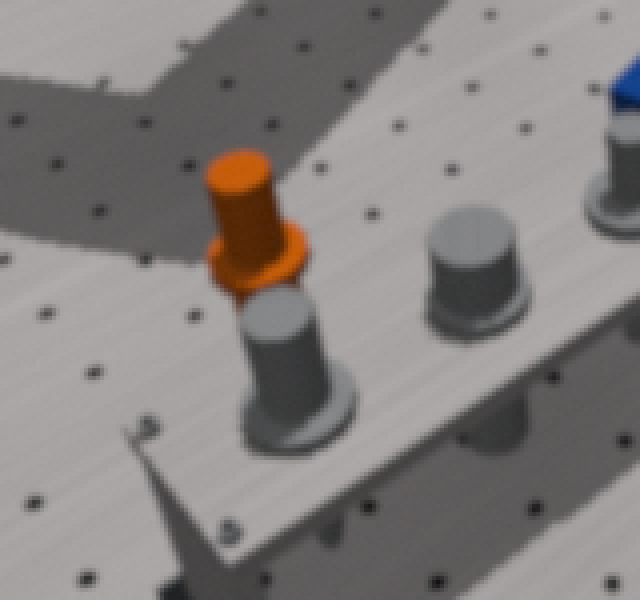

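View pics/cb.png

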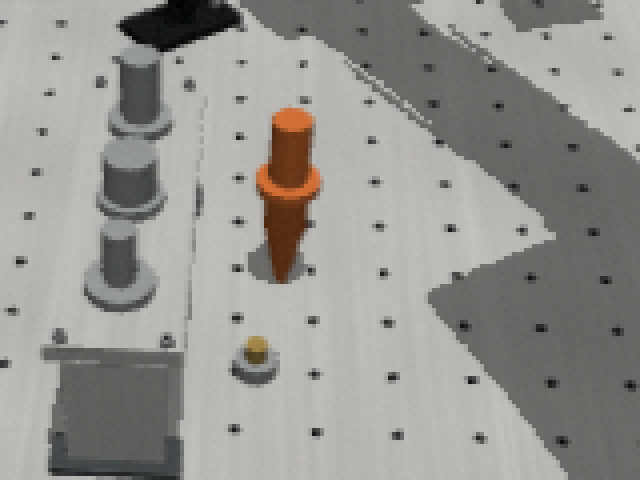

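Candidates: the orange look-alike is at scene (193,255) and side (362,150), so I leave it. In the rack there are three pins:
- The tall-handled steel pin at scene (203,290) and side (325,133). Its narrow tip shows below the rack at (212,333).
- The short, thick-handled one at scene (249,267), whose shank is straight and thick.
- The thin rod at scene (288,243).

I choose the tall one at (203,290). The crop shows the tallest handle and a narrow tip.

Run:
```python
from h import *
fs=grab('scene'); fd=grab('side')
P=lambda *a: np.round(np.concatenate(a) if len(a)>1 else a[0],4)
def tri(a,ua,b,ub):
    A=[];B=[]
    for f,u in((a,ua),(b,ub)):
        e,d=ray(f,u); d=d/np.linalg.norm(d); M=np.eye(3)-np.outer(d,d); A.append(M);B.append(M@e)
    return np.linalg.lstsq(np.vstack(A),np.hstack(B),rcond=None)[0]
for n,f,l,z in [('scene',fs,'drift',.1),('side',fd,'drift',.1),('scene',fs,'base_hole',.09),('side',fd,'base_hole',.09),('scene',fs,'slide_hole',.102),('side',fd,'slide_hole',.102)]:
    for r in spotter.tip_of(n,l)[:3]: print(n,l,np.round(r['at'],1),round(r['conf'],2),P(at_z(f,r['at'],z)))
print('tri drift',P(tri(fs,(207.3,303.9),fd,(326.4,144.4))))
# handle top centre: scene (199.5,278.5), side (325,124.5)
print('top',P(at_z(fs,(199.5,278.5),.154)),P(at_z(fd,(325,124),.154)))
# rack pins, collars side
for n,f,u,z in [('thin',fd,(319.5,168),.154-.0),('mid',fd,(322.5,147),.14),('orange top',fd,(363,139.5),.134),('orange top s',fs,(190,240),.134)]: print(n,P(at_z(f,u,z)))
im=fs['pixels'][140:240,340:520]; cv2.imwrite('pics/cs.png',cv2.resize(im,None,fx=4,fy=4,interpolation=3))
im=fd['pixels'][270:400,190:370]; cv2.imwrite('pics/cd.png',cv2.resize(im,None,fx=4,fy=4,interpolation=3))
print(arm.get_state()['t'])
```

```text
scene drift [207.8 304.3] 0.62 [ 0.5238 -0.3242  0.1   ]
scene drift [198.  270.5] 0.59 [ 0.4539 -0.2994  0.1   ]
side drift [358.9 158.1] 0.81 [ 0.4278 -0.2559  0.1   ]
side drift [327.4 144.8] 0.52 [ 0.5085 -0.3066  0.1   ]
scene base_hole [428.8 182.2] 0.59 [0.5652 0.2212 0.09  ]
side base_hole [276.5 340.8] 0.63 [0.5655 0.2137 0.09  ]
scene slide_hole [431.8 182.1] 0.8 [0.578  0.2084 0.102 ]
side slide_hole [269.1 344.6] 0.83 [0.5744 0.2258 0.102 ]
tri drift [ 0.5128 -0.3213  0.0894]
top [ 0.5207 -0.3259  0.154 ] [ 0.5152 -0.3199  0.154 ]
thin [ 0.5179 -0.1494  0.154 ]
mid [ 0.517  -0.2436  0.14  ]
orange top [ 0.4195 -0.2869  0.134 ]
orange top s [ 0.4174 -0.2862  0.134 ]
1.15
```

View pics/cs.png

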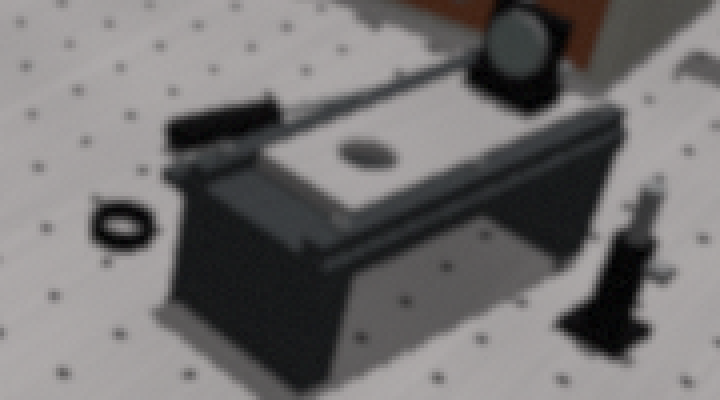

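View pics/cd.png

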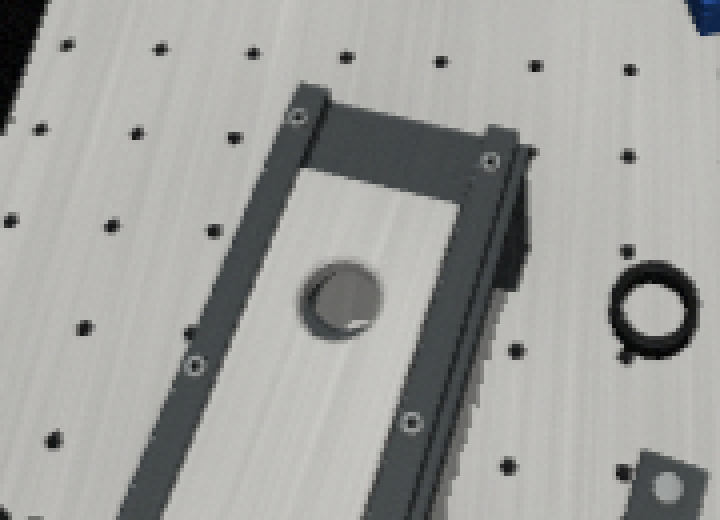

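Run:
```python
from h import *
s=arm.get_state(); M=R.from_euler('xyz',s['ee_rot']).as_matrix(); print(np.round(M,3), np.degrees(np.arctan2(M[1,2],M[0,2])))
fs=viewer.grab_frame('scene'); fd=viewer.grab_frame('side')
u=lambda x,y:(x/4+190,y/4+270); v=lambda x,y:(x/4+340,y/4+140)
z=.102
L=[u(298,117),u(195,365)];Rr=[u(490,161),u(412,422)]
for p in (L,Rr):
    a,b=[at_z(fd,q,z) for q in p]; d=b-a; print(a,b,np.degrees(np.arctan2(d[1],d[0])), np.linalg.norm(d))
# inner edge lines of rails
print('slide hole side',at_z(fd,u(340,300),z),'scene',at_z(fs,v(368,154),z))
print('rail screws mid', at_z(fd,u(298,117),z)-at_z(fd,u(490,161),z))
print(s['t'])
```

```text
[[ 0.    -0.954 -0.3  ]
 [-0.    -0.3    0.954]
 [-1.    -0.    -0.   ]] 107.46148861641532
[0.595266   0.14605081 0.102     ] [0.61693999 0.25434478 0.102     ] 78.6823352786575 0.11044159562969476
[0.51016354 0.16259126 0.102     ] [0.53099187 0.27102202 0.102     ] 79.12657329235388 0.11041308705753117
slide hole side [0.56492107 0.22596879 0.102     ] scene [0.57036383 0.22200637 0.102     ]
rail screws mid [ 0.08510246 -0.01654045  0.        ]
1.15
```

```bash
python3 -m handwheel '{"gripper":[0.4,0.4,0.4,0.4,0.4,0.4,0.4,0.4,0.4,0.4,0.4,0.4,0.4],"travel":[[0,0,0.06],[0.63,0.64,0.08],[0.63,0.64,0.08],[0.63,0.64,0.08],[0.63,0.64,0.08],[0.63,0.64,0.08],[0.63,0.64,0.08],[0.63,0.64,0.08],[0.63,0.64,0.08],[0.63,0.64,0.08],[0.63,0.64,0.08],[0.63,0.64,0.08],[0.63,0.64,0.08]],"spin":[0,1,1,1,1,1,1,1,1,1,1,1,1]}' 20
python3 -m handwheel '{"gripper":[0.4,0.4,0.4,0.4,0.4],"travel":[[0,0,0],[0,0,0],[0,0,0],[0,0,0],[0,0,0]],"spin":[0.6,0.6,0.6,0.6,0.6]}'
python3 - <<'E'
from h import *
for n in ['scene','side','wrist']:
    f=grab(n,n+'1'); print(n,f['eye'],f['attitude'])
    for r in spotter.tip_of(n,'drift')[:4]: print(np.round(r['at'],1),round(r['conf'],2),np.round(at_z(f,r['at'],.1),4))
s=arm.get_state(); M=R.from_euler('xyz',s['ee_rot']).as_matrix(); print(s['t'],s['eef_pos'],s['q'],s['width'],np.degrees(np.arctan2(M[1,2],M[0,2])))
E
```

```text
t: 2.55
eef_pos: [0.5172, -0.3241, 0.2855]
ee_rot: [0.598, 1.571, -3.025]
force: [-0.2, -1.7, 0.5]
width: 0.0613
t: 3.05
eef_pos: [0.5168, -0.3248, 0.2857]
ee_rot: [2.672, 1.571, -0.484]
force: [0.0, 0.3, 0.8]
width: 0.0611
scene [ 0.88576475 -0.46657245  0.54901395] [-2.19286998 -0.02086594  0.78094072]
[205.  305.4] 0.79 [ 0.5227 -0.3282  0.1   ]
[133.5 324. ] 0.62 [ 0.4816 -0.4158  0.1   ]
side [0.46878713 0.4788091  0.68517706] [-2.36315704  0.00405278 -3.08709782]
[323.8 144.8] 0.83 [ 0.5178 -0.3061  0.1   ]
wrist [ 0.5157166  -0.40510907  0.42482867] [2.84021338e+00 2.28883549e-06 3.13054311e+00]
[401.4 111.3] 0.8 [ 0.4261 -0.4063  0.1   ]
[316.  186.4] 0.6 [ 0.5173 -0.3258  0.1   ]
3.35 [ 0.5174645  -0.32394087  0.28554874] [-2.39735209e-01  2.30784897e-01 -7.56805830e-02  2.00649430e-05
 -1.26440705e+00  2.29019291e-01] 0.06152856691118443 179.386369914834
```

View pics/wrist1.png

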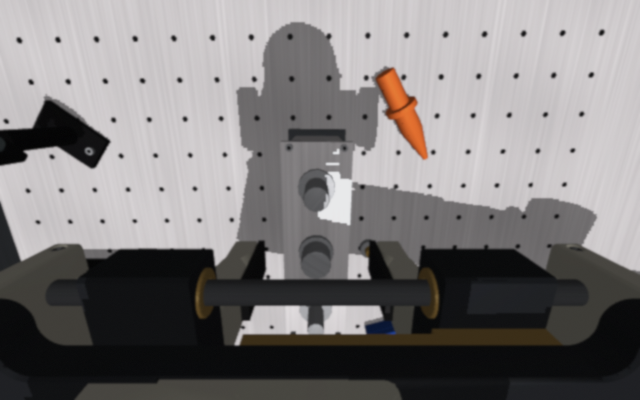

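View pics/scene1.png

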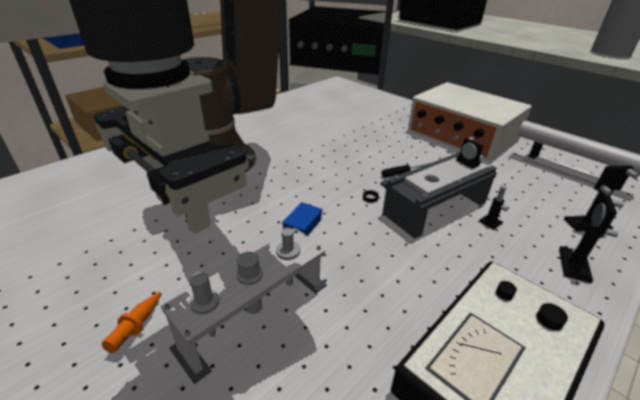

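View pics/side1.png

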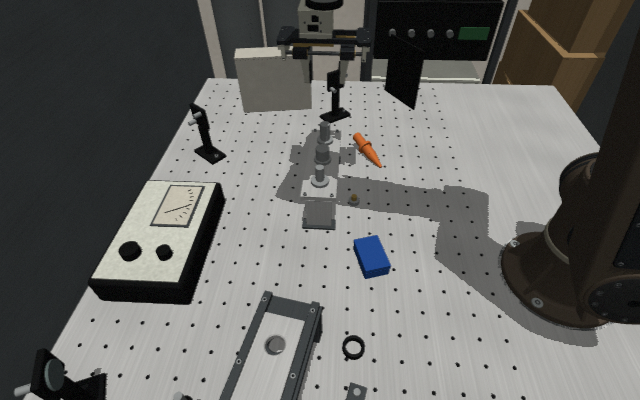

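The orange look-alike, which was balanced on its tip, has toppled on its own. The fingertips never got below about z 0.225 and the pin was at most 0.134 high. It now lies at wrist (402,112), clear of the drift. The drift is still upright at wrist (316,190). I'll look at it closer.

Run:
```python
import cv2
a=cv2.imread('pics/wrist1.png')[130:290,260:380]; cv2.imwrite('pics/cw.png',cv2.resize(a,None,fx=4,fy=3.75,interpolation=3))
a=cv2.imread('pics/scene1.png')[260:380,130:290]; cv2.imwrite('pics/cs1.png',cv2.resize(a,None,fx=4,fy=4,interpolation=3))
```

```text
(no output)
```

View pics/cw.png

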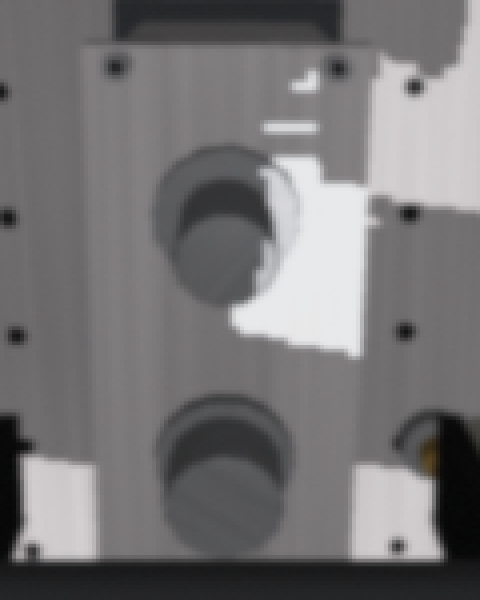

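View pics/cs1.png

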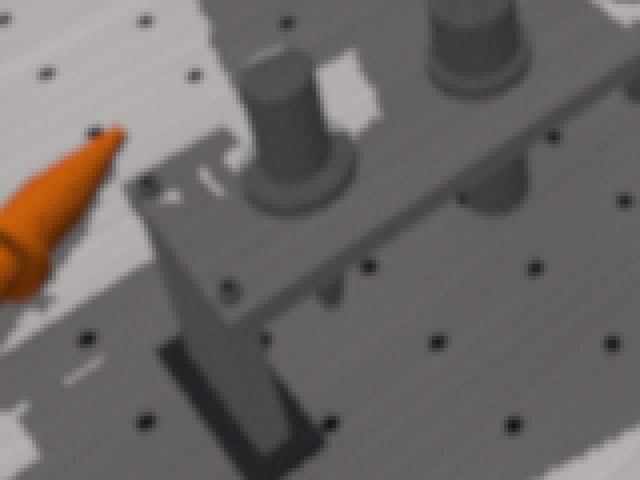

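Run:
```python
from h import *
f=grab('wrist'); fs=grab('scene')
print(at_z(f,(316.5,186.5),.108),at_z(f,(316,199.3),.154))
# scene: collar top ellipse ctr ~ crop(299,170); handle top (277,75)
print(at_z(fs,(130+300/4,260+170/4),.106),at_z(fs,(130+277/4,260+78/4),.154))
for n,g in(('wrist',f),):
  print([ (np.round(r['rect']),round(r['conf'],2)) for r in spotter.spot_in(n,'drift')])
s=arm.get_state();print(s['t'],s['eef_pos'])
```

```text
[ 0.51687232 -0.32743389  0.108     ] [ 0.51734868 -0.3260232   0.154     ]
[ 0.52296715 -0.32726951  0.106     ] [ 0.52207338 -0.32706343  0.154     ]
[(array([301., 169., 336., 212.]), 0.7), (array([373.,  66., 426., 158.]), 0.63)]
3.5 [ 0.51758017 -0.32383538  0.28553766]
```

```bash
python3 -m handwheel '{"gripper":[0.4,0.4,0.4,0.4,0.4,0.4],"travel":[[0.002,-0.005,-0.1],[0.002,-0.005,-0.2],[0.002,-0.005,-0.26],[0.002,-0.005,-0.306],[0.002,-0.005,-0.306],[0.002,-0.005,-0.306]],"spin":[0,0,0,0,0,0]}'
python3 -m handwheel '{"gripper":[-1,-1,-1,-1,-1,-1,-1],"travel":[[0,0,0],[0,0,0],[0,0,0],[0,0,0],[0,0,0],[0,0,0],[0,0,0]],"spin":[0,0,0,0,0,0,0]}' 40
python3 - <<'E'
from h import *
f=grab('scene','scene2'); cv2.imwrite('pics/cs2.png',cv2.resize(f['pixels'][200:380,100:300],None,fx=3.3,fy=3.3,interpolation=3))
s=arm.get_state();print(s['t'],s['eef_pos'],s['force'],s['moment'],s['width'])
E
```

```text
t: 4.1
eef_pos: [0.5189, -0.3266, 0.133]
ee_rot: [0.829, 1.57, -2.321]
force: [-0.6, 0.2, 0.8]
width: 0.0619
t: 4.8
eef_pos: [0.5185, -0.3264, 0.1329]
ee_rot: [1.801, 1.571, -1.35]
force: [-1.1, 0.5, 4.2]
width: 0.0252
4.85 [ 0.51846902 -0.32639748  0.13292156] [-1.44343987  1.49598487  5.13729677] [ 0.45590717  0.8122072  -0.03537909] 0.025522089243039264
```

View pics/cs2.png

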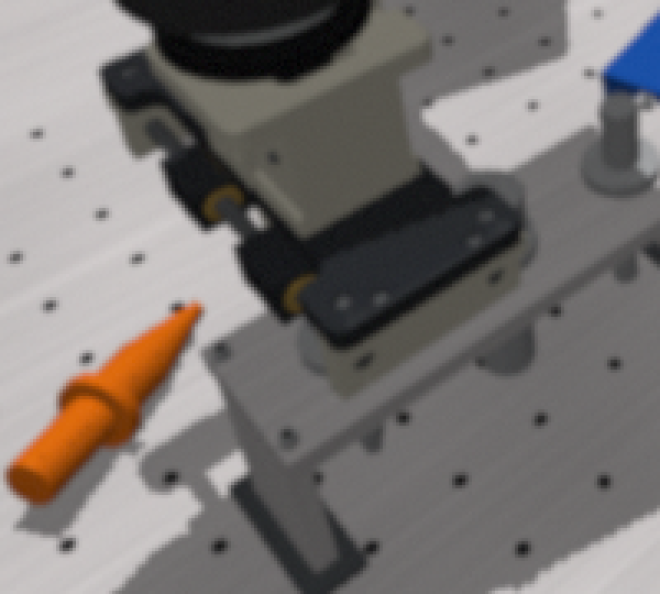

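```bash
python3 -m handwheel '{"gripper":[-1,-1,-1,-1,-1],"travel":[[0,0,0.08],[0,0,0.16],[0,0,0.24],[0,0,0.32],[0,0,0.32]],"spin":[0,0,0,0,0]}' 40
python3 -m handwheel '{"gripper":[-1,-1,-1,-1,-1,-1,-1,-1,-1,-1,-1,-1,-1],"travel":[[0.01,0.1,0],[0.02,0.2,0],[0.03,0.3,0],[0.04,0.4,0],[0.05,0.5,0],[0.06,0.6,0],[0.07,0.7,0],[0.08,0.8,0],[0.1,0.9,0],[0.1,0.98,0],[0.1,1,0],[0.1,1,0],[0.1,1,0]],"spin":[0,-0.1,-0.2,-0.25,-0.25,-0.25,-0.25,-0.25,-0.25,-0.25,-0.25,-0.25,-0.25]}' 40
python3 - <<'E'
from h import *
for n in ['scene','side','wrist']:
    f=grab(n,n+'3')
    for l in ['base_hole','slide_hole','drift']:
      for r in spotter.tip_of(n,l)[:2]: print(n,l,np.round(r['at'],1),round(r['conf'],2),np.round(at_z(f,r['at'],.09 if l[0]=='b' else .102),4))
s=arm.get_state();M=R.from_euler('xyz',s['ee_rot']).as_matrix();print(s['t'],s['eef_pos'],s['force'],s['width'],np.degrees(np.arctan2(M[1,2],M[0,2])))
E
```

```text
t: 5.35
eef_pos: [0.5207, -0.3276, 0.2988]
ee_rot: [2.715, 1.561, -0.435]
force: [0.3, 1.5, -1.5]
width: 0.0257
t: 6.65
eef_pos: [0.5682, 0.1732, 0.2918]
ee_rot: [0.731, 1.569, -2.616]
force: [-0.1, 1.1, -2.3]
width: 0.0255
scene base_hole [427.8 179.7] 0.69 [0.5579 0.2288 0.09  ]
scene base_hole [433.4 178.3] 0.16 [0.5637 0.2436 0.09  ]
scene slide_hole [428.6 179.5] 0.8 [0.5673 0.2127 0.102 ]
scene drift [128.7 327.3] 0.94 [ 0.4841 -0.4229  0.102 ]
scene drift [436.  116.9] 0.65 [0.3934 0.5388 0.102 ]
side base_hole [278.9 340.4] 0.97 [0.5617 0.2128 0.09  ]
side slide_hole [273.3 343.3] 0.97 [0.568  0.2234 0.102 ]
side drift [265.4 262. ] 0.92 [0.6068 0.0678 0.102 ]
side drift [367.1 144.8] 0.88 [ 0.4065 -0.3089  0.102 ]
wrist base_hole [327.2 216.4] 0.69 [0.5636 0.2156 0.09  ]
wrist slide_hole [327.5 222.1] 0.78 [0.5642 0.2185 0.102 ]
wrist slide_hole [325.1 218. ] 0.33 [0.566  0.2128 0.102 ]
wrist drift [319.7 248.3] 0.83 [0.5803 0.2505 0.102 ]
7.25 [0.568554   0.17347961 0.29262552] [-0.07775151  0.09691368 -1.63044119] 0.02511601741296607 168.2011684266445
```

View pics/wrist3.png

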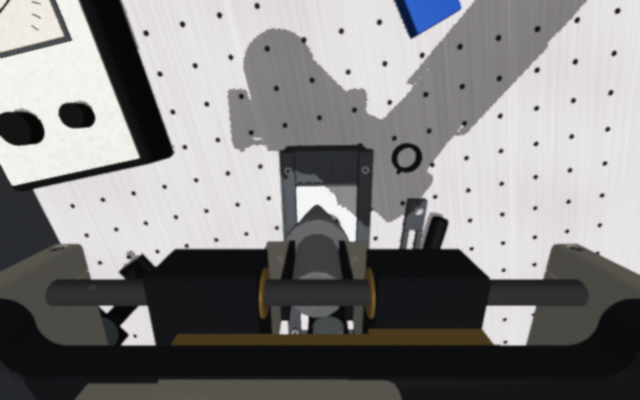

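View pics/scene3.png

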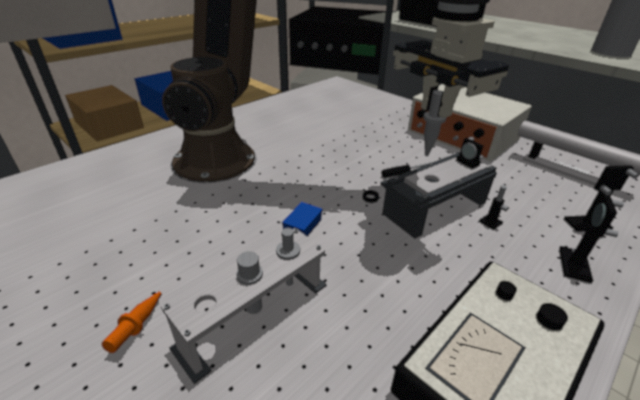

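View pics/side3.png

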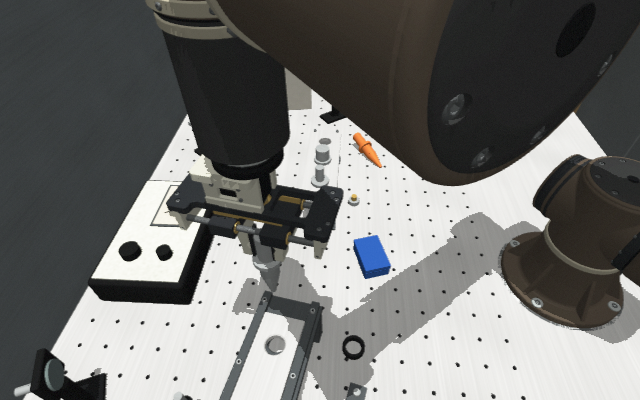

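The pin in hand shows its taper (scene (432,135)), so it is the right one. It hides the hole from the wrist camera, so I'll go a little past it for a clear wrist view.

```bash
python3 -m handwheel '{"gripper":[-1,-1,-1,-1,-1],"travel":[[0,0.08,0.03],[0,0.16,0.04],[0,0.2,0.04],[0,0.2,0.04],[0,0.2,0.04]],"spin":[0,0,0,0,0]}' 40
python3 - <<'E'
from h import *
for n in ['wrist']:
    f=grab(n,n+'4')
    for l in ['base_hole','slide_hole','drift']:
      for r in spotter.tip_of(n,l)[:2]: print(n,l,np.round(r['at'],1),round(r['conf'],2),np.round(at_z(f,r['at'],.09 if l[0]=='b' else .102),4))
cv2.imwrite('pics/cw4.png',cv2.resize(f['pixels'][60:260,220:420],None,fx=3,fy=3,interpolation=3))
f2=grab('scene','scene4');f2=grab('side','side4')
s=arm.get_state();M=R.from_euler('xyz',s['ee_rot']).as_matrix();print(s['t'],s['eef_pos'],s['width'],np.degrees(np.arctan2(M[1,2],M[0,2])))
E
```

```text
t: 7.75
eef_pos: [0.5682, 0.2737, 0.3119]
ee_rot: [0.91, 1.569, -2.437]
force: [-0.1, -0.4, -1.6]
width: 0.0251
wrist base_hole [307.4 134.3] 0.68 [0.5666 0.2154 0.09  ]
wrist base_hole [317.7 247.2] 0.48 [0.5845 0.3636 0.09  ]
wrist slide_hole [311.5 140.9] 0.73 [0.563 0.223 0.102]
wrist drift [317.2 244.6] 0.92 [0.5833 0.3542 0.102 ]
8.05 [0.56865062 0.27280923 0.31272072] 0.02504869074967578 168.16098056305006
```

View pics/cw4.png

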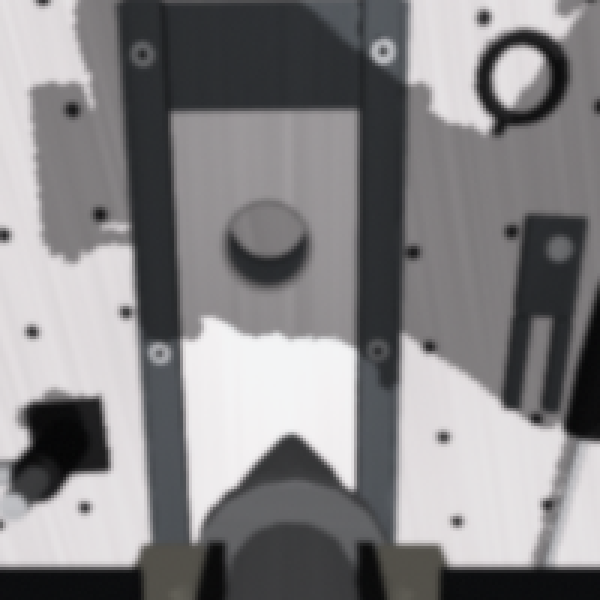

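```bash
cat > ov.py <<'E'
from h import *
import json,sys
f=grab('wrist')
th=np.radians(78.5); yv=np.array([np.cos(th),np.sin(th),0])
c=at_z(f,(220+267/3,60+243/3),.102); print('slide',c)
# edge extraction: column profile through crop x=267
g=cv2.cvtColor(f['pixels'],cv2.COLOR_BGR2GRAY)
print('col309 rows120-162',[int(v) for v in g[120:162,309]])
print('row138 cols 288-330',[int(v) for v in g[138,288:330]])
# y-edge rows -> positions
for r in (126.5,145.5,155.5): print(r,[np.round(at_z(f,(309,r),z),4) for z in (.102,.09,.075)])
for cx in (142/3+220,159/3+220): pass
a=[at_z(f,(220+x/3,60+y/3),.102) for x,y in((142,54),(160,353),(383,51),(377,351))]
print(np.round(a,4)); 
for d in (a[1]-a[0],a[3]-a[2]): print(np.degrees(np.arctan2(d[1],d[0])))
for s in (.007,.0085,.010):
    b=c-s*yv
    print(s,b)
    im=cv2.resize(f['pixels'][100:190,260:360],None,fx=6,fy=6,interpolation=3)
    t=np.linspace(0,2*np.pi,60)
    for ctr,z,col in((c,.102,(0,0,255)),(b,.09,(0,255,0)),(b,.075,(255,0,0))):
        pts=np.array([proj(f,[ctr[0]+.016*np.cos(k),ctr[1]+.016*np.sin(k),z]) for k in t])
        cv2.polylines(im,[np.int32(((pts-[260,100])+.5)*6)],True,col,1)
    cv2.imwrite(f'pics/ov_{int(s*1e4)}.png',im)
E
python3 ov.py
```

```text
slide [0.56655453 0.22188563 0.102     ]
col309 rows120-162 [149, 149, 149, 149, 149, 148, 140, 123, 114, 121, 125, 126, 126, 126, 126, 125, 124, 125, 124, 124, 124, 124, 123, 122, 120, 105, 70, 43, 38, 42, 43, 43, 44, 45, 55, 77, 101, 119, 133, 140, 142, 142]
row138 cols 288-330 [147, 147, 146, 146, 145, 142, 135, 117, 93, 75, 86, 110, 123, 126, 128, 129, 126, 124, 122, 123, 123, 124, 125, 125, 126, 125, 126, 127, 127, 126, 126, 125, 118, 103, 93, 106, 127, 143, 149, 150, 151, 150]
126.5 [array([0.5631, 0.2058, 0.102 ]), array([0.5635, 0.2062, 0.09  ]), array([0.564 , 0.2068, 0.075 ])]
145.5 [array([0.5677, 0.227 , 0.102 ]), array([0.5682, 0.2281, 0.09  ]), array([0.5689, 0.2295, 0.075 ])]
155.5 [array([0.5701, 0.2384, 0.102 ]), array([0.5708, 0.24  , 0.09  ]), array([0.5716, 0.2419, 0.075 ])]
[[0.5971 0.1458 0.102 ]
 [0.6183 0.2558 0.102 ]
 [0.5102 0.1629 0.102 ]
 [0.532  0.273  0.102 ]]
79.08396596095226
78.77381625848805
0.007 [0.56515895 0.21502616 0.102     ]
0.0085 [0.5648599  0.21355627 0.102     ]
0.01 [0.56456085 0.21208638 0.102     ]
```

View pics/ov_85.png

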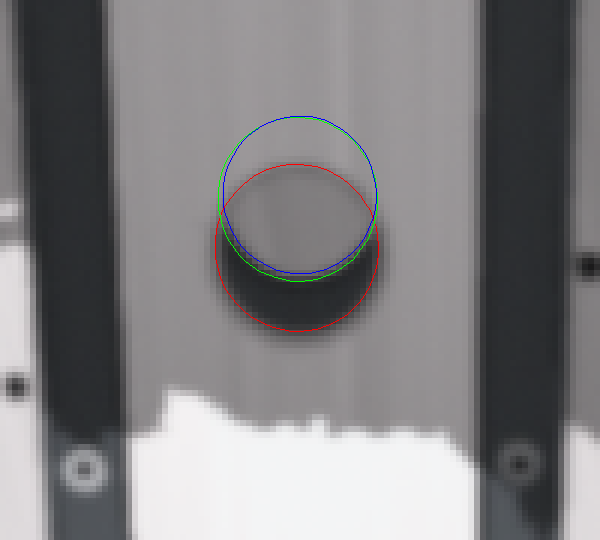

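Run:
```python
from h import *
f=grab('wrist'); s=arm.get_state(); print(s['eef_pos'],s['t'])
c0=s['eef_pos']
for z in (.1998,): 
    p=at_z(f,(316.7,204.6),z); print('tip near edge',p,'-> centre ~',p+4e-3*np.array([.19,.98,0]), 'rel',p+4e-3*np.array([.19,.98,0])-c0)
# collar top edges: collar at z TCP-.0329+.008 ; crop collar left..right
zc=c0[2]-.025
for z,(x,y) in ((zc,(292,481)),): # near edge of collar top
    p=at_z(f,(220+x/3,60+y/3),z); print('collar near edge ->ctr rel',p+.021*np.array([.19,.98,0])-c0)
# handle near edge at top z=.3127+.0211
p=at_z(f,(220+291/3,60+521/3),c0[2]+.0211); print('handle top near edge->ctr rel',p+.013*np.array([.19,.98,0])-c0)
for n in('scene','side'):
    g=cv2.imread(f'pics/{n}4.png'); 
    ff=viewer.grab_frame(n); u=proj(ff,c0); print(n,u,proj(ff,c0-[0,0,.113]))
    x,y=np.int32(u); x0=max(x-70,0);y0=max(y-30,0)
    cv2.imwrite(f'pics/c4{n}.png',cv2.resize(g[y0:y0+120,x0:x0+140],None,fx=4.5,fy=4.5,interpolation=3)); print(x0,y0)
```

```text
[0.56863733 0.27305245 0.31273463] 8.15
tip near edge [0.56745067 0.27051946 0.1998    ] -> centre ~ [0.56821067 0.27443946 0.1998    ] rel [-0.00042666  0.00138702 -0.11293463]
collar near edge ->ctr rel [-0.00115434  0.0009605  -0.025     ]
handle top near edge->ctr rel [-0.00466618 -0.01762396  0.0211    ]
scene [465.09334589  80.2446546 ] [452.35477387 131.82223851]
395 50
side [246.28947134 303.91491631] [259.50266343 347.72127466]
176 273
```

View pics/c4scene.png

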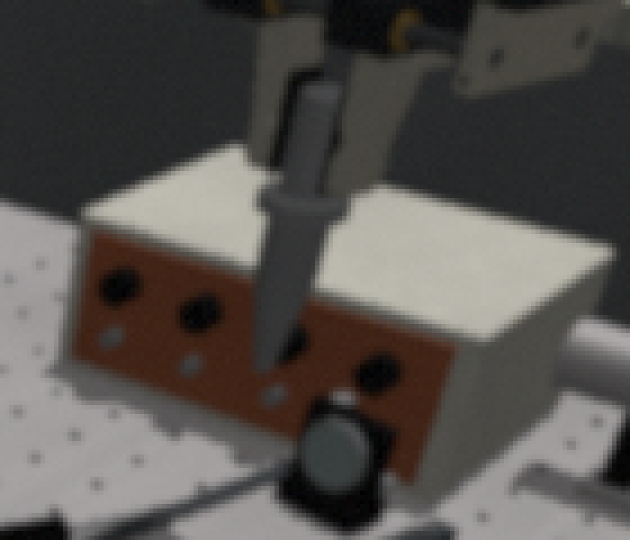

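View pics/c4side.png

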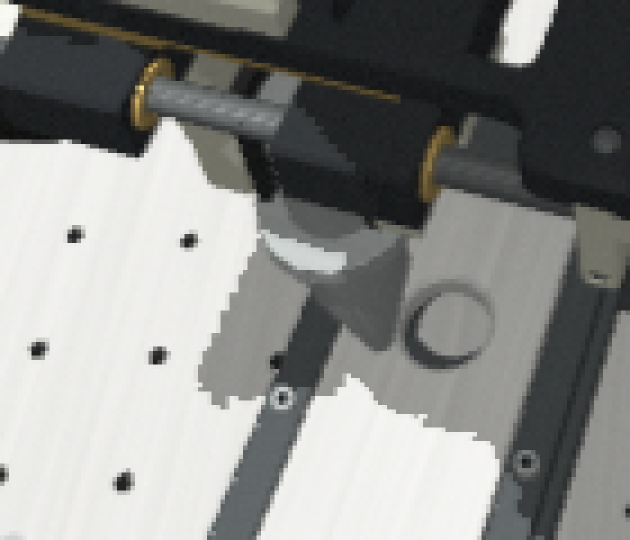

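```bash
python3 -m handwheel '{"gripper":[-1,-1,-1,-1,-1,-1],"travel":[[-0.003,-0.06,-0.03],[-0.006,-0.12,-0.06],[-0.006,-0.12,-0.12],[-0.006,-0.12,-0.176],[-0.006,-0.12,-0.176],[-0.006,-0.12,-0.176]],"spin":[0,0,0,0,0,0]}' 40
python3 - <<'E'
from h import *
s=arm.get_state(); c0=s['eef_pos']; print(c0,s['t'],s['force'])
b=np.array([.565,.214])
for n,(w,h) in(('scene',(130,110)),('side',(130,110))):
    f=grab(n,n+'5'); t=proj(f,[c0[0]-.0006,c0[1]+.001,c0[2]-.113]); hb=proj(f,[*b,.09]); print(n,'tip pred',t,'hole',hb)
    x0,y0=np.int32(hb)-[w//2,h//2]; y0=min(y0,400-h); print(x0,y0)
    cv2.imwrite(f'pics/c5{n}.png',cv2.resize(f['pixels'][y0:y0+h,x0:x0+w],None,fx=5,fy=5,interpolation=3))
E
```

```text
t: 8.85
eef_pos: [0.5659, 0.2136, 0.2251]
ee_rot: [1.831, 1.57, -1.516]
force: [1.2, 0.8, -1.0]
width: 0.0251
[0.56586801 0.21356016 0.22514445] 8.85 [ 1.20788665  0.75544564 -1.04792428]
scene tip pred [429.12305679 175.0084868 ] hole [427.03260474 183.34188651]
362 128
side tip pred [275.21341355 335.22448101] hole [276.76894679 341.01295796]
211 286
```

View pics/c5scene.png

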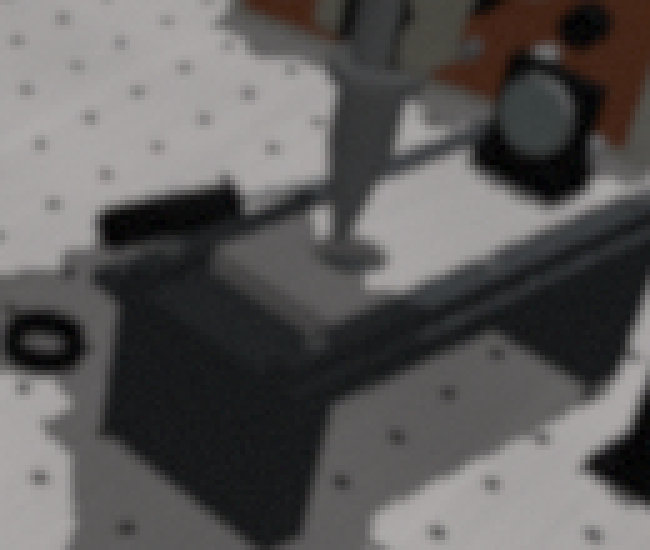

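View pics/c5side.png

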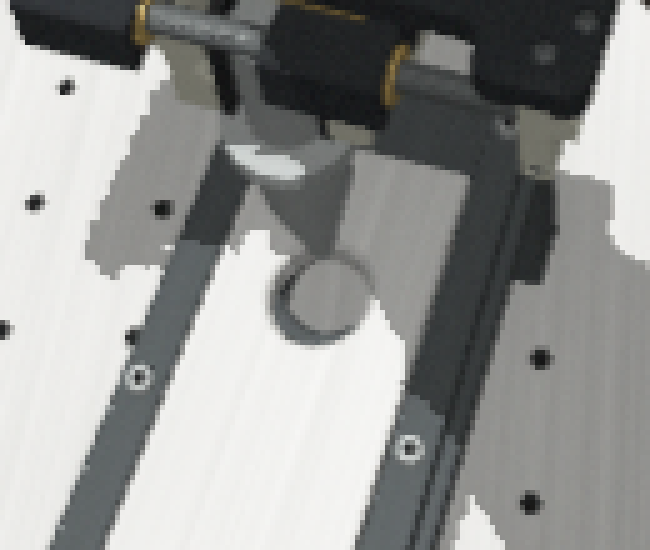

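Run:
```python
from h import *
s=arm.get_state(); c0=s['eef_pos']; zt=c0[2]-.113; print(zt)
yv=np.array([.191,.9815]);xv=np.array([.9815,-.191])
for n,tip,hole in (('side',(275.0,335.8),(275.4,345.6)),('scene',(430.4,175.4),(432.4,179))):
    f=viewer.grab_frame(n); a=at_z(f,tip,zt); h=at_z(f,hole,.102); d=(a-h)[:2]
    print(n,a,h,'tip-slidehole x,y fixture mm',d@xv*1e3,d@yv*1e3)
d=np.array([c0[0]-.0006-.56655,c0[1]+.001-.2219]); print('wrist',d@xv*1e3,d@yv*1e3)
```

```text
0.11342213999774785
side [0.56525026 0.21611126 0.11342214] [0.56414259 0.22690204 0.102     ] tip-slidehole x,y fixture mm 3.1482190989558876 -10.37958460877254
scene [0.56906983 0.21320722 0.11342214] [0.57211182 0.22080701 0.102     ] tip-slidehole x,y fixture mm -1.5341475304897967 -8.040215459332941
wrist 0.6455208071835016 -6.678404105709888
```

```bash
python3 -m handwheel '{"gripper":[-1,-1,-1,-1,-1,-1],"travel":[[0,0,-0.02],[0,0,-0.04],[0,0,-0.05],[0,0,-0.06],[0,0,-0.06],[0,0,-0.06]],"spin":[0,0,0,0,0,0]}' 40
python3 -m handwheel '{"gripper":[-1,-1,-1,-1],"travel":[[0,0,-0.01],[0,0,-0.02],[0,0,-0.03],[0,0,-0.03]],"spin":[0,0,0,0]}' 40
python3 - <<'E'
from h import *
f=grab('side','side6'); cv2.imwrite('pics/c6side.png',cv2.resize(f['pixels'][286:396,211:341],None,fx=5,fy=5,interpolation=3))
f=grab('scene','scene6'); cv2.imwrite('pics/c6scene.png',cv2.resize(f['pixels'][128:238,362:492],None,fx=5,fy=5,interpolation=3))
s=arm.get_state(); print(s['t'],s['eef_pos'],s['force'],s['moment'],s['width'])
E
```

```text
t: 9.65
eef_pos: [0.5657, 0.2142, 0.1944]
ee_rot: [-1.707, 1.57, 1.229]
force: [0.5, 3.9, -3.8]
width: 0.0257
t: 10.05
eef_pos: [0.5667, 0.2154, 0.1802]
ee_rot: [-2.15, 1.566, 0.786]
force: [2.0, 7.9, -1.3]
width: 0.0253
10.15 [0.56670058 0.21534817 0.18017467] [ 1.51791943  7.8581374  -0.8397277 ] [ 3.39218247 -0.88682454  0.03708649] 0.02517658429114548
```

View pics/c6side.png

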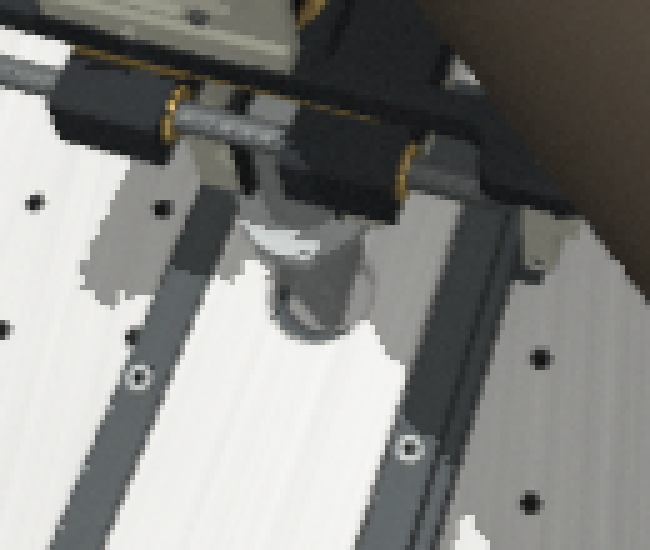

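View pics/c6scene.png

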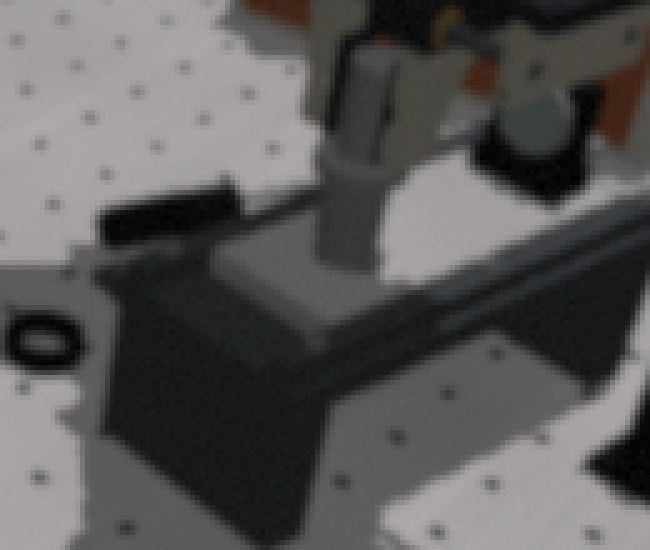

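The plate is pushing back on the taper with about 8 N along +y, as expected, and the vertical load is small. I'll continue in small steps and offset the sideways give.

```bash
python3 -m handwheel '{"gripper":[-1,-1,-1,-1,-1],"travel":[[-0.001,-0.002,-0.01],[-0.001,-0.003,-0.02],[-0.001,-0.003,-0.03],[-0.001,-0.003,-0.03],[-0.001,-0.003,-0.03]],"spin":[0,0,0,0,0]}' 40
python3 -c "
from h import *
s=arm.get_state(); print(s['t'],s['eef_pos'],s['force'],s['moment'],s['width'])"
```

```text
t: 10.65
eef_pos: [0.566, 0.2138, 0.1652]
ee_rot: [-2.119, 1.567, 0.818]
force: [0.6, 8.4, -0.5]
width: 0.0255
10.65 [0.56599341 0.21381053 0.16522466] [ 0.56762183  8.4084682  -0.45787815] [ 3.3425772  -0.35689946  0.04322446] 0.025481124597743827
```

```bash
python3 -m handwheel '{"gripper":[-1,-1,-1,-1],"travel":[[0,0,-0.01],[0,0,-0.02],[0,0,-0.02],[0,0,-0.02]],"spin":[0,0,0,0]}' 40
python3 -c "
from h import *
s=arm.get_state(); print(s['t'],s['eef_pos'],s['force'],s['moment'],s['width'])
f=grab('side','side7'); cv2.imwrite('pics/c7side.png',cv2.resize(f['pixels'][286:396,211:341],None,fx=5,fy=5,interpolation=3))"
```

```text
t: 11.05
eef_pos: [0.5658, 0.2137, 0.1549]
ee_rot: [-2.065, 1.567, 0.871]
force: [1.6, 8.9, -1.9]
width: 0.0255
11.05 [0.56578946 0.21367287 0.15488413] [ 1.5852951   8.92377573 -1.93446798] [ 3.29489969 -0.37544981  0.05191525] 0.02545031205608037
```

View pics/c7side.png

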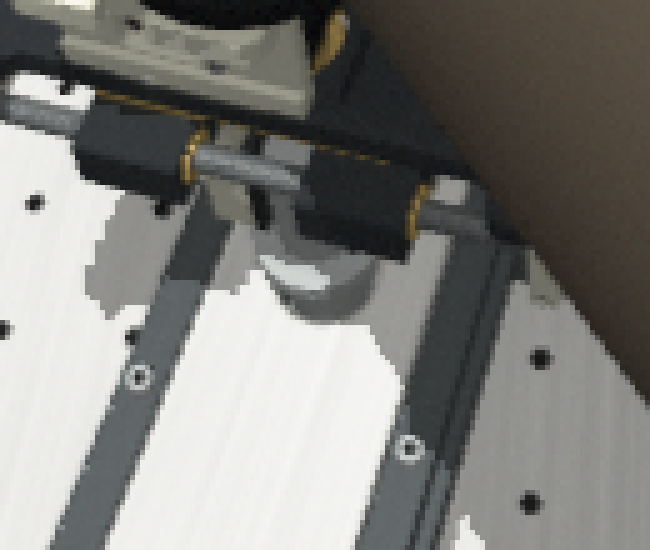

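```bash
python3 -m handwheel '{"gripper":[-1,-1,-1,-1],"travel":[[0,0,-0.008],[0,0,-0.014],[0,0,-0.014],[0,0,-0.014]],"spin":[0,0,0,0]}' 40
python3 -c "
from h import *
s=arm.get_state(); print(s['t'],s['eef_pos'],s['force'],s['moment'],s['width'])"
```

```text
t: 11.5
eef_pos: [0.5659, 0.2137, 0.1481]
ee_rot: [-2.112, 1.567, 0.825]
force: [0.7, 8.8, -0.2]
width: 0.0254
11.5 [0.56586917 0.21372922 0.14813718] [ 0.74604074  8.82724093 -0.2069575 ] [ 3.28100888 -0.17929406  0.01028878] 0.02538164807353717
```

```bash
python3 -m handwheel '{"gripper":[-1,-1,-1,-1],"travel":[[0,0,-0.01],[0,0,-0.02],[0,0,-0.02],[0,0,-0.02]],"spin":[0,0,0,0]}' 40
python3 -c "
from h import *
s=arm.get_state(); print(s['t'],s['eef_pos'],s['force'],s['moment'],s['width'])"
```

```text
t: 11.9
eef_pos: [0.5658, 0.2136, 0.1379]
ee_rot: [-2.102, 1.568, 0.835]
force: [0.9, 7.1, -1.4]
width: 0.0254
11.9 [0.56581551 0.21362953 0.13787931] [ 0.90564339  7.09621973 -1.40552978] [ 3.1916771  -0.4474139   0.02828224] 0.0253733662334185
```

```bash
python3 -m handwheel '{"gripper":[-1,-1,-1,-1],"travel":[[0,0,-0.004],[0,0,-0.008],[0,0,-0.008],[0,0,-0.008]],"spin":[0,0,0,0]}' 40
python3 -c "
from h import *
s=arm.get_state(); print(s['t'],s['eef_pos'],s['force'],s['moment'],s['width'])
f=grab('scene','scene8'); cv2.imwrite('pics/c8scene.png',cv2.resize(f['pixels'][128:238,362:492],None,fx=5,fy=5,interpolation=3))"
```

```text
t: 12.3
eef_pos: [0.566, 0.2137, 0.135]
ee_rot: [-2.223, 1.567, 0.714]
force: [-1.0, 7.4, 6.5]
width: 0.0256
12.3 [0.56599377 0.21365464 0.13496686] [-1.00469675  7.3620367   6.51546579] [2.97716644 0.78490521 0.04205945] 0.025627181014113636
```

View pics/c8scene.png

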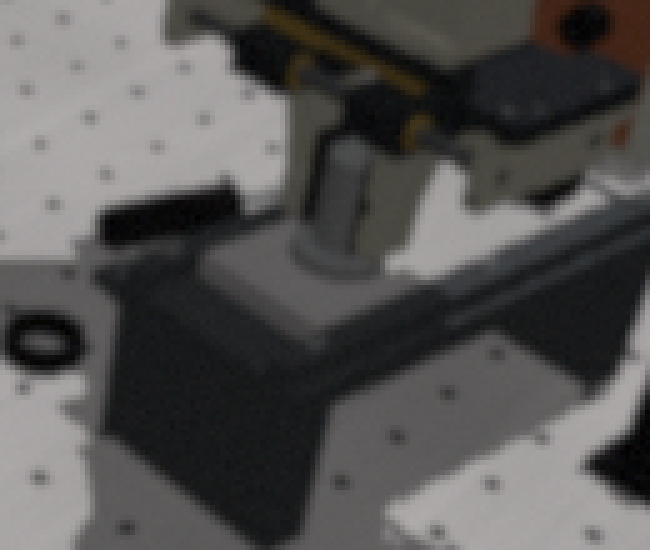

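The collar is seated: TCP z is 0.135, as predicted from the grasp height, with about +8 N of new vertical force. I'll ease off the side load, release and rise straight up.

```bash
python3 -m handwheel '{"gripper":[-1,-1,0.4,0.4,0.4,0.4,0.4],"travel":[[0,0.001,0.002],[0,0.002,0.004],[0,0.002,0.004],[0,0.002,0.004],[0,0.002,0.004],[0,0.002,0.004],[0,0.002,0.004]],"spin":[0,0,0,0,0,0,0]}' 40
python3 -m handwheel '{"gripper":[0.4,0.4,0.4,0.4,0.4,0.4],"travel":[[0,0,0.04],[0,0,0.1],[0,0,0.2],[0,0,0.28],[0,0.0,0.36],[0,0,0.36]],"spin":[0,0,0,0,0,0]}'
python3 -m handwheel '{"gripper":[0.4,0.4,0.4,0.4,0.4],"travel":[[0,0.06,0],[0,0.12,0],[0,0.12,0],[0,0.12,0],[0,0.12,0]],"spin":[0,0,0,0,0]}'
python3 - <<'E'
from h import *
f=grab('scene','scene9'); cv2.imwrite('pics/c9scene.png',cv2.resize(f['pixels'][118:238,362:492],None,fx=5,fy=5,interpolation=3))
f=grab('wrist','wrist9')
f=grab('side','side9'); cv2.imwrite('pics/c9side.png',cv2.resize(f['pixels'][286:396,211:341],None,fx=5,fy=5,interpolation=3))
for n in ('scene','side','wrist'):
  for l in('drift','slide_hole','base_hole'):
    print(n,l,[(np.round(r['at'],1),round(r['conf'],2)) for r in spotter.tip_of(n,l)[:3]])
s=arm.get_state(); print(s['t'],s['eef_pos'],s['force'],s['width'])
E
```

```text
t: 13.05
eef_pos: [0.565, 0.2128, 0.1355]
ee_rot: [1.137, 1.57, -2.21]
force: [-0.6, -0.2, 0.4]
width: 0.0587
t: 13.65
eef_pos: [0.5672, 0.2137, 0.3224]
ee_rot: [-2.476, 1.561, 0.46]
force: [0.2, 0.2, 0.1]
width: 0.0613
t: 14.15
eef_pos: [0.5649, 0.2726, 0.3154]
ee_rot: [1.158, 1.57, -2.19]
force: [-0.2, 0.5, -0.1]
width: 0.0613
scene drift [(array([429.3, 178.9]), 0.87), (array([130.3, 323.6]), 0.77)]
scene slide_hole [(array([428.7, 181.9]), 0.73)]
scene base_hole []
side drift [(array([277.5, 340.7]), 0.92)]
side slide_hole [(array([275. , 341.7]), 0.64)]
side base_hole [(array([275.2, 341.4]), 0.88)]
wrist drift []
wrist slide_hole [(array([309.3, 132.6]), 0.77)]
wrist base_hole [(array([306.6, 135.8]), 0.98), (array([309.7, 136.6]), 0.58)]
14.75 [0.56504868 0.27307273 0.31556373] [ 0.12176482 -0.36938978 -0.70935338] 0.06124533997717755
```

View pics/c9scene.png

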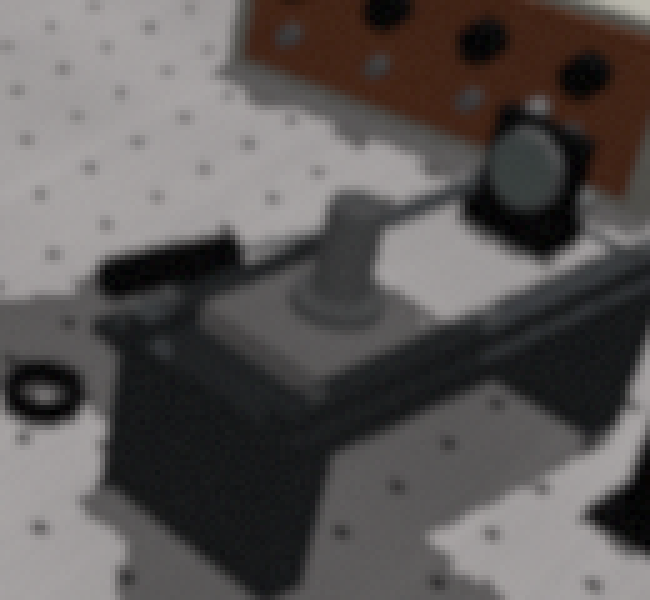

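View pics/wrist9.png

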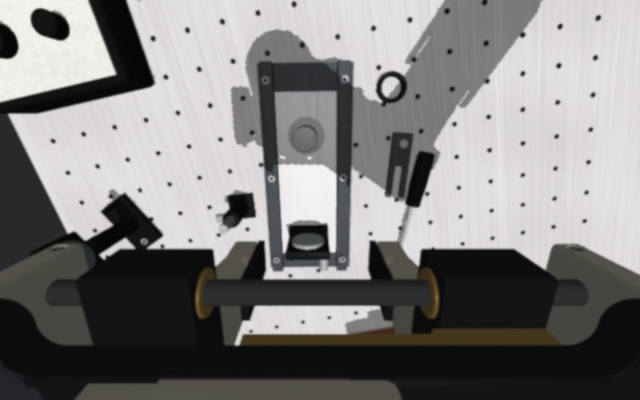

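View pics/side9.png

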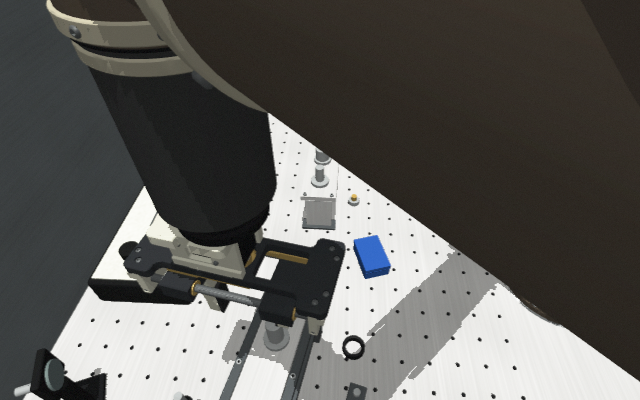

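Run:
```python
from h import *
f=grab('wrist'); im=f['pixels']; g=cv2.cvtColor(im,cv2.COLOR_BGR2GRAY)
cv2.imwrite('pics/c10.png',cv2.resize(im[55:195,240:370],None,fx=4.2,fy=4.2,interpolation=3))
old=cv2.cvtColor(cv2.imread('pics/wrist4.png'),cv2.COLOR_BGR2GRAY)
def edge(g,u):
    d=np.diff(g[80:115,u].astype(int)); d2=g[70:115,u].astype(int); return np.argmax(np.diff(d2))+70.5
for u in(288,295,302,309,320,328): print(u,edge(g,u),edge(old,u))
e=np.median([edge(g,u) for u in (295,302,309,320)]); print('edge now',at_z(f,(307,e),.102))
fo=dict(f); d=np.array([0.56864,.27305,.3127])-np.array(arm.get_state()['eef_pos']); fo['eye']=np.array(f['eye'])+d
eo=np.median([edge(old,u) for u in (295,302,309,320)]); print('edge before',at_z(fo,(307,eo),.102))
for r in spotter.spot_in('wrist','drift'): print(r)
```

```text
288 90.5 96.5
295 90.5 96.5
302 90.5 96.5
309 90.5 96.5
320 90.5 96.5
328 90.5 96.5
edge now [0.55353915 0.16738623 0.102     ]
edge before [0.55841502 0.1737024  0.102     ]
{'rect': [291.8, 117.0, 324.7, 155.3], 'conf': 0.87}
```

View pics/c10.png

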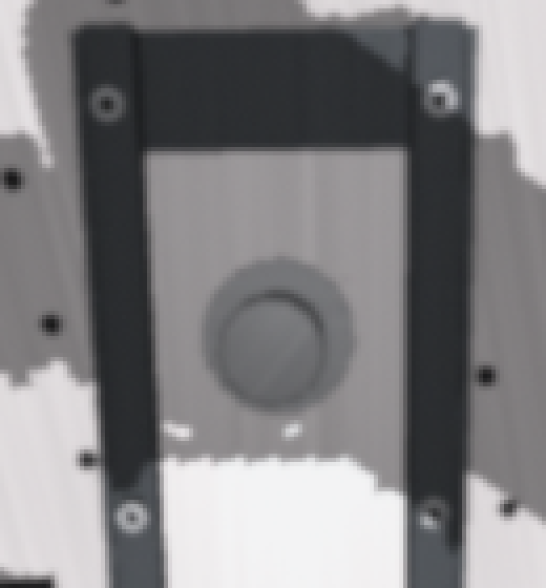

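```bash
python3 -c "
from h import *
print(arm.job_done(), arm.get_state()['t'])"
```

```text
the job is handed in; nothing more can be done
the job is handed in; nothing more can be done
```

The steel drift pin is down through both holes with its collar resting on the sliding plate. I handed the job in at about 15 s, with the gripper clear of everything.

**What I did:** I took the tapered pin from the end hole of the rack and pushed it down over the base hole in small steps. The taper moved the plate against about 8–9 N of side force; I did not shove the plate beforehand. The collar seated at the height I predicted, with about 8 N down. I then eased the side load, released the pin and rose straight up.

**Last checks:**
- The scene and wrist pictures show the pin upright with its collar flat on the plate.
- The plate's front edge moved about 6–7 mm toward alignment. The starting offset was about 8.3 mm, so roughly 1–2 mm remains, within the play in the holes.
- The reported force after retracting was about zero.

**What disagreed:**
- **Camera estimates:** the three cameras differed by up to about 4 mm on where the tip and hole were. I used the wrist view, and the average of the three agreed with it within 2 mm. After release the wrist camera's point finder missed the drift, but its box finder found it.
- **Orange look-alike:** it was balanced on its tip and fell over while the arm was first moving across. My fingertips stayed about 90 mm above its top, so I believe it fell on its own. When last seen it was lying on the table, and I left it there.

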